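# Tidy the oil drawer and push it home

### The arm

A 6-joint arm with a two-finger parallel gripper is mounted at the origin on the work surface. World frame = base frame: x ahead of the robot, y to its left, z up, the work surface at z = 0. Lengths are in m, angles in rad, forces in N, time in s.
With the tool pointing down it reaches from about 0.35 to 0.725 m from the base axis. Payload 6 kg.
Tool frame: the origin (TCP) lies midway between the tips of the shut fingers; the grasp point (between the pads) lies env.grasp_offset behind it (env.grasp_offset is the distance from the TCP to the grasp point, in m); z points along the fingers, y is the line along which they close (so a half turn about z gives the same grasp; the last joint's range is limited). The gripper opens to 85 mm and grips with 20 to 120 N. Pads are 22 mm wide; open, the fingers measure 114 mm over their backs; the gripper's body (76 mm by 85 mm) begins 54 mm behind the grasp point. The pads swing forward as they close: fully open they stand 13 mm farther back than shut.
Start: joints at [-0.889, 0.04, 0.085, 0, -1.615, -0.334], TCP at [0.205, -0.564, 0.231] pointing down, gripper open.
Joint ranges: [-2.56, 2.56], [-1.29, 2.01], [-1.08, 1.49], [-3.29, 1.98], [-2.81, -0.18], [-2.99, 2.99]. Speed limits (rad/s): [2.57, 2.57, 3.01, 3.14, 3.14, 3.14].

### API

Orientations are given as a unit quaternion [x, y, z, w].
In Python, from station import env gives the robot as it stands.
- The arm moves only by the tool play_rows, never from a script. Its argument "increments" is a list of rows, each a list of 2 entries, a list of its own where there are three numbers: the shift along the tool's x, y, z in mm, then the turn about the tool's z in rad. A call has 1 to 8 rows; each row is the pose to reach, as a shift and turn from the pose commanded when the call began, along the tool's axes at that moment; what a row does not reach only later rows make up. A row lasts 1/10 s, in which the tool goes at most 50 mm and 8.59 degrees, less where a joint would pass 70% of its speed; a pose out of reach is approached as far as the arm can. A call with a gripper value outside its range is refused whole. "hand" is the finger opening in mm, from 0 to 85.4, set as the call begins (left out, the last holds). The fingers move at their own pace and stop on an object; "force" is the grip in N (left out, the last holds). Time passes only in rows, so rows that repeat a pose let the fingers close. It gives the time, the measured TCP pose, the force, the opening and the grip force at its end, in the units of the state.
- env.get_state(): the state, without advancing time (a new reading comes with each control period).
- env.capture(name): name is "scene" or "top" or "wrist"; returns a dict with "color" (480x640x3 uint8, red, green, blue), "camera_matrix" (3x3 intrinsics, pixels), "k1" (the pictures are not rectified: a ray, as slopes to the right and down, at radius r is drawn at 1 + k1 r^2 times it, then the intrinsics apply), "xyz" and "orientation" of the camera in the world. Camera axes: x right, y down, z forward; pixel columns grow to the right and rows downward; lengths in m; the calibration is good to about 2 mm. A picture is of the moment at which its call begins. There is no depth.
- env.close_job(): hands the job in; it is judged then, once.
The state is a dict: "t": time; "joint_pos": joint angles; "qvel": joint speeds; "joint_torque": joint torques, N m; "tcp_pos": TCP position; "tool_rot": TCP orientation; "force": force on the tool from outside, world axes, zero at the start; "wrist_torque": the same for the moment, N m; "finger_gap": finger opening in m; "finger_force": force on a finger pad.
Only numpy, scipy, OpenCV 4.12 (cv2) and the standard library are available. Lean on these libraries where they do the work, as an engineer would, in place of code of your own. Each camera call takes 0.05 s, during which the arm holds its last target. There are 200 camera calls.

### The job

Put the oil drawer in order and shut it: move the file that lies in the drawer to the tool tray on top of the rack, and stand every yellow bottle lying on the bench upright in the drawer's lanes next to the green ones. When all are standing, push the drawer gently fully home so that it clicks in at its detent, with every bottle in it still upright, and do not knock over the grease jar.

Things in the scene. Friction and masses are not known exactly. Their poses are not given: they have to be found in the camera images.
- oil1_mid (a point): square yellow plastic oil bottle with a black screw cap, 50 x 50 mm in section, 118 mm long overall (square body 88 mm, then a shoulder and a 28 mm wide cap), 0.16 kg; it starts lying on one flat side on the bench. The point is on its long axis, half-way along (59 mm from the foot, 25 mm from each flat side). Its own x axis runs along the bottle from foot to cap, so x points straight up when it stands upright. May be absent
- oil2_mid (a point): square yellow plastic oil bottle with a black screw cap, 50 x 50 mm in section, 118 mm long overall (square body 88 mm, then a shoulder and a 28 mm wide cap), 0.16 kg; it starts lying on one flat side on the bench. The point is on its long axis, half-way along (59 mm from the foot, 25 mm from each flat side). Its own x axis runs along the bottle from foot to cap, so x points straight up when it stands upright. May be absent
- oil3_mid (a point): square yellow plastic oil bottle with a black screw cap, 50 x 50 mm in section, 118 mm long overall (square body 88 mm, then a shoulder and a 28 mm wide cap), 0.16 kg; it starts lying on one flat side on the bench. The point is on its long axis, half-way along (59 mm from the foot, 25 mm from each flat side). Its own x axis runs along the bottle from foot to cap, so x points straight up when it stands upright. May be absent
- oil4_mid (a point): square yellow plastic oil bottle with a black screw cap, 50 x 50 mm in section, 118 mm long overall (square body 88 mm, then a shoulder and a 28 mm wide cap), 0.16 kg; it starts lying on one flat side on the bench. The point is on its long axis, half-way along (59 mm from the foot, 25 mm from each flat side). Its own x axis runs along the bottle from foot to cap, so x points straight up when it stands upright. May be absent
- stock1_mid (a point): square green oil bottle of the same shape and size (50 x 50 x 118 mm) that already stands upright in a lane at the back of the drawer. The point is at its middle, 59 mm above its foot; its own z axis runs from foot to cap. May be absent
- stock2_mid (a point): square green oil bottle of the same shape and size (50 x 50 x 118 mm) that already stands upright in a lane at the back of the drawer. The point is at its middle, 59 mm above its foot; its own z axis runs from foot to cap. May be absent
- stock3_mid (a point): square green oil bottle of the same shape and size (50 x 50 x 118 mm) that already stands upright in a lane at the back of the drawer. The point is at its middle, 59 mm above its foot; its own z axis runs from foot to cap. May be absent
- file_grip (a point): flat metalworking file, 195 mm long overall, that starts lying across the two lane dividers in the front half of the drawer. The point is in the wooden handle, 10 mm above its underside, near the balance point. Its x axis runs along the file towards the blade's tip: the handle (26 mm wide, 20 mm high) reaches from 77 mm behind the point to 18 mm ahead of it, the dark steel blade (22 mm wide, 7 mm thick) on to 118 mm ahead
- tray (a point): centre of the floor of the tool tray on the blue rack's top, 185 mm above the bench. Inside it measures 268 mm along its x axis (x points to the rack's back) and 338 mm along y, with a rim 22 mm high; z is up. A screwdriver already lies in it, parallel to y, about 85 mm behind the centre (+x)
- rack: fixed blue steel rack that holds the drawer, 280 mm deep (x), 350 mm wide (y), 185 mm high plus the tray's rim. Origin at the centre of its underside, x to its back, z up. Its open front is at x = -140 mm; there is 153 mm of free height above the drawer's floor
- drawer_floor (a point): centre of the upper face of the drawer's floor, 22 mm above the bench; it travels with the drawer. x points into the rack (the closing direction), y across, z up. Inside the drawer: x from -113 to +120 mm, y from -150 to +150 mm; side and back walls reach 37 mm above the floor, the front panel 46 mm. The green bottles stand at about x = +30 to +65 mm
- divider (a point): middle of the upper edge of one lane divider, at y = +50 mm of the drawer_floor frame, 20 mm above that floor; its twin is at y = -50 mm. They are 3 mm thick, run along x for 230 mm and make three lanes 97 mm wide (middles at y = -100, 0 and +100 mm). A lane takes one bottle behind another, for instance at x = -55 and +50 mm
- drawer_front (a point): centre of the outer face of the drawer's red front panel, 40 mm above the bench. The panel is 326 mm wide (y) and 56 mm high, its upper edge 68 mm above the bench; same axes as drawer_floor: pushing along +x closes the drawer. When it is home the panel is flush with the rack's front, which rises to 207 mm above it, so keep the gripper's body leaning back
- drawer (a joint): how far the drawer is pulled out, m: 0 is fully home, 0.25 fully open. It slides with about 1 N of friction (more when loaded). In the last 20 mm a sprung roller detent resists with about 5 N, then from about 8 mm on snaps the drawer home to 0 and holds it there; let go of before that, it springs back to about 18 to 27 mm open
- grease: grease jar, 64 mm wide, 75 mm high, standing on the bench; a bystander. Origin at the centre of its underside, z axis up
Not all that is in view belongs to the job. What is shaped like the part that bears oil4_mid but orange is not meant. What is shaped like the part that bears oil1_mid but orange is not meant.

How it is judged:
By the outcome, as a careful person would: the job done as asked, in the order asked, and still so for the second after the job is handed in, with the robot touching nothing.
Of stock1, stock2, stock3 only 1 to 2 are there at a start; the rules pass over those that are not, and their reading is None.
Of oil1, oil2, oil3, oil4 only 3 to 4 are there at a start; the rules pass over those that are not, and their reading is None.
At some moment in a run one of oil1, oil2, oil3, oil4, file may be knocked a few centimetres aside while the robot is not near it.
It also fails if it takes over 210 s, if anything falls off the work surface, if the arm or the gripper's body presses on something with over 40 N, if the wrist force passes 120 N, or if a joint passes its speed limit or range.

## Working session

There is one attempt and no reset: what is moved stays moved. The work goes in short steps, Python scripts to look and compute and a tool call to move; the robot and the scene stay as the last step left them, time stands still between calls to the robot, and variables do not carry over. Pictures are saved under pics/ and viewed, at most 14 in all, crops included, and the job is handed in when it is done.

Besides the shell and the picture viewer there is one more tool, called by a JSON object that holds its "op" and its "data". play_rows: Moves the arm, as the interface text tells. Its arguments: {"type":"object","properties":{"increments":{"type":"array","items":{"type":"array"}},"hand":{"type":"number"},"force":{"type":"number"}},"required":["increments"]}

```bash
ls; mkdir -p pics; python3 - <<'E'
from station import env
import cv2,numpy as np
print(env.get_state(),env.grasp_offset)
for n in("scene","top"):
    c=env.capture(n);cv2.imwrite(f"pics/{n}0.png",c["color"][:,:,::-1])
    print(n,c["camera_matrix"],c["k1"],c["xyz"],c["orientation"])
E
```

```text
pics
{'t': 0.0, 'joint_pos': array([-8.89304900e-01,  4.07894217e-02,  8.37865357e-02, -4.80716062e-04,
       -1.61547768e+00, -3.33722248e-01]), 'qvel': array([-4.13945364e-04, -1.21414549e-03, -1.26261662e-03, -1.35973974e-05,
        3.00903992e-04,  4.83422810e-04]), 'joint_torque': array([ 1.75951198e-03, -3.68209505e+01,  3.47413695e+01,  6.93241462e+00,
       -5.36382693e-03, -3.91880832e-06]), 'tcp_pos': array([ 0.20446261, -0.5637351 ,  0.23027484]), 'tool_rot': array([-1.73019964e-01,  9.84917928e-01,  8.52658367e-04, -1.99493300e-04]), 'force': array([-0.87116539,  0.26424329, -0.09600346]), 'wrist_torque': array([-0.02784951,  0.01746899,  0.0034176 ]), 'finger_force': 0.0, 'finger_gap': 0.08533425475201713} 0.0187
scene [[538.24405059   0.         318.30844892]
 [  0.         538.24405059 239.57648503]
 [  0.           0.           1.        ]] -0.127559757228423 [ 0.51883629 -0.43002539  1.36399959] [ 0.98784549  0.01593556 -0.00570818 -0.1545146 ]
top [[587.7163115    0.         318.19612725]
 [  0.         587.7163115  244.79273913]
 [  0.           0.           1.        ]] -0.07946331675605993 [ 0.35608088 -0.00607305  1.27004955] [-0.7012731   0.70926553 -0.05389739  0.04747116]
```

View pics/scene0.png

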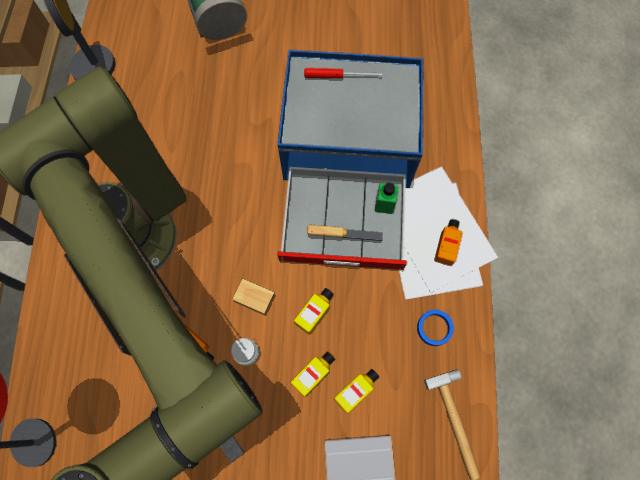

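View pics/top0.png

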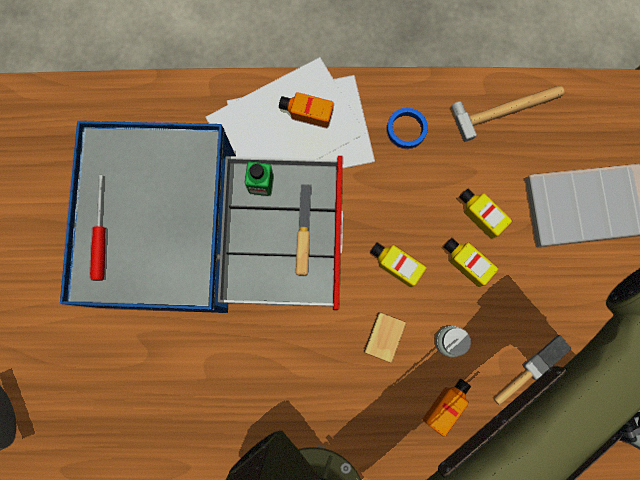

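```bash
cat > h.py <<'E'
from station import env
import cv2,numpy as np
from scipy.spatial.transform import Rotation as R
def ray(c,px,z):
    p=cv2.undistortPoints(np.float64(px).reshape(-1,1,2),c["camera_matrix"],np.array([c["k1"],0,0,0.]))[:,0]
    d=np.c_[p,np.ones(len(p))]@R.from_quat(c["orientation"]).as_matrix().T
    o=np.array(c["xyz"]);s=(np.broadcast_to(z,len(p))-o[2])/d[:,2]
    return o+d*s[:,None]
def mask(c,lo,hi):
    return cv2.inRange(cv2.cvtColor(c["color"],cv2.COLOR_RGB2HSV),lo,hi)
def bottles(c,z=0.04,amin=150):
    m=cv2.morphologyEx(mask(c,(25,150,90),(35,255,255)),cv2.MORPH_CLOSE,np.ones((15,15)))
    out=[]
    for k in cv2.findContours(m,cv2.RETR_EXTERNAL,cv2.CHAIN_APPROX_NONE)[0]:
        if cv2.contourArea(k)<amin: continue
        P=ray(c,k[:,0],z)[:,:2]; r=cv2.minAreaRect((P*1000).astype(np.float32))
        M=cv2.moments(k);out.append((np.round([M["m10"]/M["m00"],M["m01"]/M["m00"]]),np.round(r[0]),np.round(r[1]),round(r[2],1)))
    return out
def rel(p,st=None):
    "shift in tool axes (mm) from present TCP to world p (m)"
    st=st or env.get_state()
    return np.round(R.from_quat(st["tool_rot"]).inv().apply(np.array(p)-st["tcp_pos"])*1000,1)
E
python3 - <<'E'
from h import *
for n in("scene","top"):
    c=env.capture(n);print(n,*bottles(c),sep="\n")
    if n=="top":
        f=lambda *a,z:print(np.round(ray(c,a,z)[:,:2]*1000).tolist())
        f((378,246),(452,242),(464,194),z=.025) #caps
        f((341,157),(337,308),z=.068) #panel outer top
        f((303,275),(306,185),z=[.06,.049])
        f((80,124),(222,126),(225,309),(64,302),z=.207)
        f((258,172),z=.14)
        f((452,341),z=.075)
        f((252,208),(250,253),z=.042)
    else:
        f=lambda *a,z:print(np.round(ray(c,a,z)[:,:2]*1000).tolist())
        f((279,257),(406,265),z=.068); f((307,231),(382,237),z=[.06,.049]);f((246,349),z=.075);f((389,187),z=.14)
        f((290,53),(423,60),(418,156),(279,148),z=.207)
E
```

```text
scene
(array([354., 392.]), array([ 596., -385.]), array([95., 48.]), 45.6)
(array([311., 375.]), array([ 490., -348.]), array([95., 49.]), 47.0)
(array([312., 312.]), array([ 488., -194.]), array([98., 51.]), 55.2)
[[400.0, -64.0], [718.0, -75.0]]
[[467.0, 10.0], [660.0, 3.0]]
[[334.0, -296.0]]
[[668.0, 104.0]]
[[409.0, 445.0], [753.0, 436.0], [731.0, 158.0], [397.0, 168.0]]
top
(array([402., 264.]), array([ 491., -192.]), array([97., 49.]), 55.2)
(array([474., 263.]), array([ 494., -348.]), array([98., 49.]), 46.8)
(array([489., 213.]), array([ 600., -385.]), array([97., 49.]), 43.1)
[[532.0, -147.0], [539.0, -307.0], [645.0, -338.0]]
[[717.0, -69.0], [399.0, -55.0]]
[[468.0, 14.0], [662.0, 6.0]]
[[748.0, 436.0], [738.0, 162.0], [395.0, 153.0], [409.0, 448.0]]
[[666.0, 100.0]]
[[329.0, -286.0]]
[[614.0, 122.0], [518.0, 126.0]]
```

{"op": "play_rows", "data": {"increments": [[[-260,210,0],0.38],[[-260,210,0],0.38],[[-260,210,0],0.38],[[-260,210,0],0.38],[[-260,210,0],0.38],[[-260,210,0],0.38],[[-260,210,0],0.38],[[-260,210,0],0.38]], "hand": 85}}

```text
t: 1.0
tcp_pos: [0.3794, -0.2744, 0.2312]
tool_rot: [0.013, 1.0, 0.0, 0.0]
force: [0.1, 0.3, 0.0]
finger_gap: 0.0849
finger_force: 0.0
```

```bash
python3 - <<'E'
from h import *
s=env.get_state();print(s["tcp_pos"],s["joint_pos"],np.degrees(R.from_quat(s["tool_rot"]).as_matrix()[:,0]/57.3),rel((.544,.009,.13)))
c=env.capture("top");print(*bottles(c),sep="\n");cv2.imwrite("pics/top1.png",c["color"][:,:,::-1])
E
```

```text
[ 0.37938716 -0.2743864   0.23116372] [-1.93965520e-01 -3.17168826e-01 -2.36689438e-01 -1.11759473e-03
 -1.65056007e+00 -1.40309588e+00] [-9.99583399e-01  2.61711302e-02 -8.91530794e-04] [-157.   287.5  101.6]
(array([467., 250.]), array([ 520., -342.]), array([72., 27.]), 79.9)
(array([489., 213.]), array([ 600., -385.]), array([97., 49.]), 43.1)
```

View pics/top1.png

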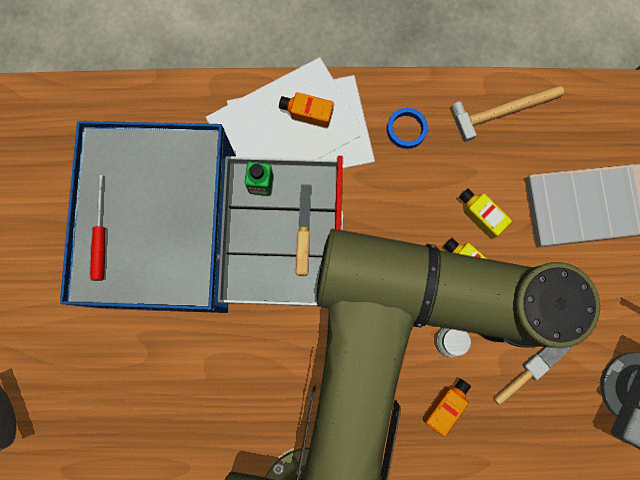

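{"op": "play_rows", "data": {"increments": [[[-157,287,70],0.01],[[-157,287,70],0.01],[[-157,287,70],0.01],[[-157,287,70],0.01],[[-157,287,70],0.01],[[-157,287,70],0.01],[[-157,287,70],0.01],[[-157,287,70],0.01]]}}

```text
t: 1.85
tcp_pos: [0.544, 0.0056, 0.1586]
tool_rot: [0.02, 1.0, -0.0, -0.002]
force: [-0.0, -0.5, -0.2]
finger_gap: 0.085
finger_force: 0.0
```

```bash
python3 - <<'E'
from h import *
s=env.get_state();print(s["tcp_pos"],s["joint_pos"],rel((.544,.009,.04)))
c=env.capture("wrist");cv2.imwrite("pics/w1.png",c["color"][:,:,::-1]);print(c["xyz"],c["camera_matrix"][0,0],R.from_quat(c["orientation"]).as_matrix())
E
```

```text
[0.543985   0.00558624 0.15858691] [ 3.79191227e-01 -1.01743911e-01 -1.85565744e-01 -9.33763557e-04
 -1.49107182e+00 -1.99017892e+00] [ -0.4   3.5 118.6]
[0.46667476 0.00902842 0.3018124 ] 370.10970988104367 [[ 0.04025113  0.95338925  0.29904645]
 [ 0.99918813 -0.03789352 -0.01368075]
 [-0.00171116  0.29935432 -0.95414048]]
```

View pics/w1.png

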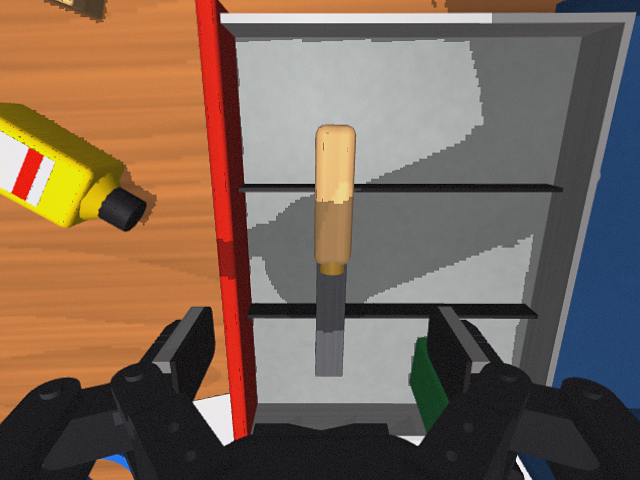

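```bash
python3 - <<'E'
from h import *
c=env.capture("wrist")
f=lambda *a,z:print(np.round(ray(c,a,z)[:,:2]*1000).tolist())
f((336,126),(329,376),z=[.055,.047])
f((240,187),(250,305),(562,188),(537,315),z=.042)
f((200,0),(236,425),(217,0),(246,425),z=.068)  # panel outer, inner top
f((583,40),z=.022)
E
```

```text
[[469.0, 17.0], [664.0, 6.0]]
[[507.0, -52.0], [600.0, -54.0], [517.0, 175.0], [618.0, 171.0]]
[[399.0, -57.0], [691.0, -69.0], [400.0, -47.0], [691.0, -61.0]]
[[421.0, 186.0]]
```

{"op": "play_rows", "data": {"increments": [[[-2,6,40],0.02],[[-2,6,80],0.02],[[-2,6,110],0.02],[[-2,6,118],0.02],[[-2,6,118],0.02],[[-2,6,118],0.02]]}}

```text
t: 2.55
tcp_pos: [0.547, 0.0091, 0.0457]
tool_rot: [0.031, 1.0, 0.0, 0.002]
force: [0.4, 0.9, 1.0]
finger_gap: 0.0854
finger_force: 0.0
```

{"op": "play_rows", "data": {"increments": [[[0,0,0],0],[[0,0,0],0],[[0,0,0],0],[[0,0,0],0],[[0,0,0],0],[[0,0,0],0],[[0,0,0],0],[[0,0,0],0]], "hand": 0, "force": 40}}

```text
t: 3.35
tcp_pos: [0.5462, 0.0098, 0.0441]
tool_rot: [0.031, 1.0, 0.0, 0.001]
force: [-0.6, 1.0, 5.6]
finger_gap: 0.025
finger_force: 42.5
```

{"op": "play_rows", "data": {"increments": [[[0,0,-30],0],[[0,0,-60],0],[[0,0,-100],0],[[0,0,-140],0],[[0,0,-180],0],[[0,0,-210],0],[[0,0,-210],0]]}}

```text
t: 4.05
tcp_pos: [0.547, 0.0096, 0.2577]
tool_rot: [0.031, 1.0, 0.001, 0.003]
force: [0.4, -0.6, -1.2]
finger_gap: 0.025
finger_force: 41.8
```

```bash
python3 - <<'E'
from h import *
s=env.get_state();print(s["tcp_pos"],s["joint_pos"],rel((.550,.271,.19)))
c=env.capture("scene");cv2.imwrite("pics/s2.png",c["color"][:,:,::-1])
E
```

```text
[0.54699567 0.00958407 0.25765083] [ 3.85764956e-01 -1.01788759e-01 -6.49405205e-03  1.26619397e-03
 -1.65985066e+00 -2.01897499e+00] [ 13.8 261.   68. ]
```

View pics/s2.png

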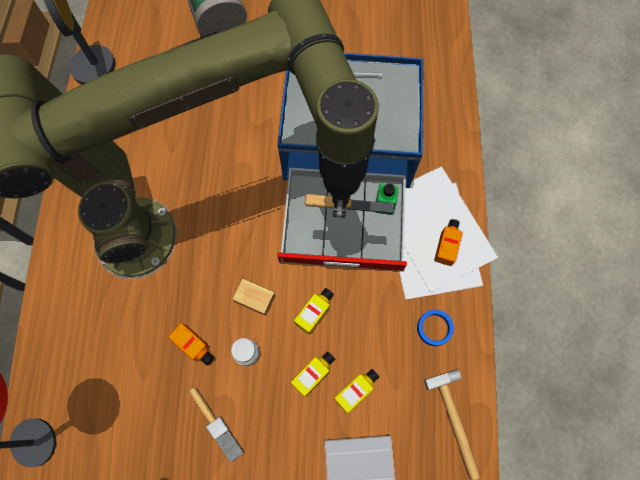

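{"op": "play_rows", "data": {"increments": [[[2,40,0],0],[[4,80,0],0],[[6,120,0],0],[[8,160,0],0],[[10,200,0],0],[[12,240,0],0],[[14,261,0],0],[[14,261,0],0]]}}

```text
t: 4.9
tcp_pos: [0.5469, 0.2733, 0.2498]
tool_rot: [0.03, 1.0, -0.001, -0.002]
force: [-0.1, -0.1, -2.6]
finger_gap: 0.0253
finger_force: 41.7
```

{"op": "play_rows", "data": {"increments": [[[0,0,30],0],[[0,0,50],0],[[0,0,60],0],[[0,0,65],0],[[0,0,67],0],[[0,0,67],0]]}}

```text
t: 5.5
tcp_pos: [0.5485, 0.271, 0.1873]
tool_rot: [0.031, 1.0, 0.001, 0.001]
force: [0.4, -0.4, -1.0]
finger_gap: 0.0251
finger_force: 41.7
```

```bash
python3 - <<'E'
from h import *
s=env.get_state();print(s["tcp_pos"],s["force"],rel((.550,.271,.19)))
E
```

```text
[0.54846595 0.27095525 0.18731276] [ 0.38159834 -0.39384618 -0.96634079] [-1.5  0.1 -2.7]
```

{"op": "play_rows", "data": {"increments": [[[0,0,0],0],[[0,0,0],0],[[0,0,0],0],[[0,0,0],0],[[0,0,0],0],[[0,0,0],0]], "hand": 85}}

```text
t: 6.1
tcp_pos: [0.548, 0.2711, 0.1863]
tool_rot: [0.031, 1.0, 0.0, -0.0]
force: [-0.4, -0.1, 0.2]
finger_gap: 0.085
finger_force: 0.0
```

{"op": "play_rows", "data": {"increments": [[[0,0,-40],0],[[0,0,-80],0],[[0,0,-80],0],[[0,-50,-80],0],[[0,-100,-80],0],[[0,-150,-80],0],[[0,-200,-80],0],[[0,-250,-80],0]]}}

```text
t: 6.9
tcp_pos: [0.532, 0.0198, 0.2665]
tool_rot: [0.031, 1.0, 0.0, 0.0]
force: [1.3, -1.1, -0.5]
finger_gap: 0.0852
finger_force: 0.0
```

{"op": "play_rows", "data": {"increments": [[[0,-50,0],0.1],[[5,-100,0],0.2],[[10,-140,0],0.3],[[15,-160,0],0.4],[[20,-160,0],0.5],[[20,-160,0],0.55],[[20,-160,0],0.55],[[20,-160,0],0.55]]}}

```text
t: 7.7
tcp_pos: [0.5026, -0.1368, 0.2662]
tool_rot: [0.301, 0.954, 0.0, 0.0]
force: [0.4, 0.0, -0.6]
finger_gap: 0.0853
finger_force: 0.0
```

```bash
python3 - <<'E'
from h import *
s=env.get_state();print(s["tcp_pos"],s["joint_pos"],R.from_quat(s["tool_rot"]).as_matrix()[:,0])
c=env.capture("wrist");t=env.capture("scene");cv2.imwrite("pics/w2.png",np.hstack([cv2.resize(x["color"],(400,300)) for x in(c,t)])[:,:,::-1])
print(*bottles(t),sep="\n")
E
```

```text
[ 0.50262342 -0.13682393  0.26624705] [ 1.20920064e-01 -1.63778494e-01 -4.63079112e-02 -1.33253113e-04
 -1.68812713e+00 -2.30232815e+00] [-8.19306355e-01  5.73355995e-01 -1.56192335e-05]
(array([354., 392.]), array([ 596., -385.]), array([95., 48.]), 45.6)
(array([311., 375.]), array([ 490., -348.]), array([95., 49.]), 48.2)
(array([312., 312.]), array([ 488., -195.]), array([97., 51.]), 54.5)
```

View pics/w2.png

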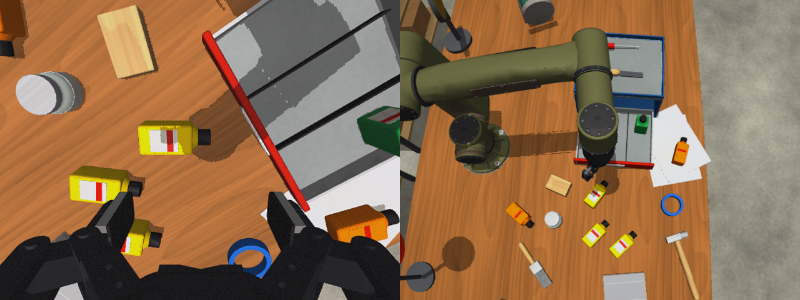

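{"op": "play_rows", "data": {"increments": [[[-22,-25,20],-0.15],[[-22,-25,40],-0.3],[[-22,-25,60],-0.45],[[-22,-25,80],-0.6],[[-22,-25,100],-0.75],[[-22,-25,100],-0.9],[[-22,-25,100],-1.05],[[-22,-25,100],-1.2]]}}

```text
t: 8.6
tcp_pos: [0.5063, -0.1698, 0.166]
tool_rot: [-0.293, 0.956, 0.0, -0.0]
force: [-0.2, 0.8, -0.2]
finger_gap: 0.0849
finger_force: 0.0
```

{"op": "play_rows", "data": {"increments": [[[0,0,20],-0.15],[[0,0,40],-0.3],[[0,0,40],-0.35],[[0,0,40],-0.35]]}}

```text
t: 9.0
tcp_pos: [0.506, -0.1698, 0.1256]
tool_rot: [-0.453, 0.892, 0.0, -0.001]
force: [-0.1, -0.4, -0.4]
finger_gap: 0.0848
finger_force: 0.0
```

```bash
cat >> h.py <<'E'
def wpic(name):
    c=env.capture("wrist");cv2.imwrite(f"pics/{name}.png",c["color"][:,:,::-1]);return c
def show():
    s=env.get_state();x=R.from_quat(s["tool_rot"]).as_matrix()[:,0]
    print("tcp",np.round(s["tcp_pos"]*1000,1),"yaw",round(np.degrees(np.arctan2(x[1],x[0])),1),"j6",round(s["joint_pos"][5],2),"t",s["t"],"F",np.round(s["force"],1),"gap",s["finger_gap"]);return s
E
python3 - <<'E'
from h import *
show();c=wpic("w3");print(*bottles(c,.035,1500),sep="\n")
E
```

```text
tcp [ 506.  -169.8  125.6] yaw -126.2 j6 -0.68 t 9.0 F [-0.1 -0.4 -0.4] gap 0.08476435748263951
(array([319., 196.]), array([ 491., -192.]), array([98., 52.]), 55.1)
(array([151.,  34.]), array([ 512., -324.]), array([39., 63.]), 54.0)
(array([20., 65.]), array([ 582., -355.]), array([79., 25.]), 39.0)
```

View pics/w3.png

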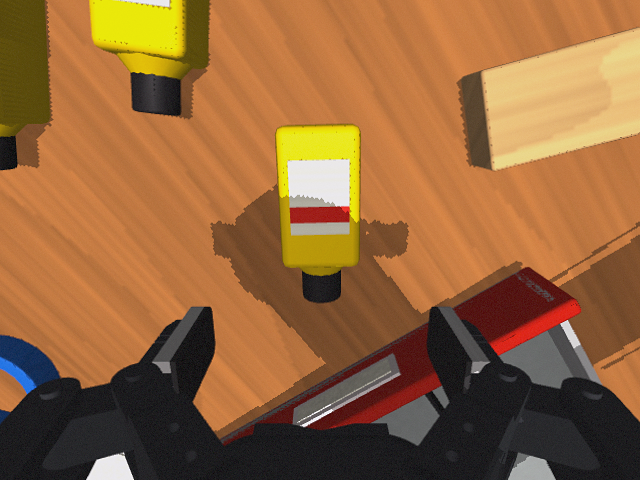

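{"op": "play_rows", "data": {"increments": [[[0,0,40],0],[[0,0,80],0],[[0,0,105],0],[[0,0,117],0],[[0,0,117],0],[[0,0,117],0]]}}

```text
t: 9.65
tcp_pos: [0.5074, -0.1702, 0.0111]
tool_rot: [-0.452, 0.892, -0.001, 0.001]
force: [-0.4, 0.4, 0.1]
finger_gap: 0.0848
finger_force: 0.0
```

{"op": "play_rows", "data": {"increments": [[[0,0,0],0],[[0,0,0],0],[[0,0,0],0],[[0,0,0],0],[[0,0,0],0],[[0,0,0],0],[[0,0,0],0]], "hand": 0, "force": 20}}

```text
t: 10.35
tcp_pos: [0.507, -0.17, 0.0106]
tool_rot: [-0.452, 0.892, -0.001, 0.001]
force: [-1.1, 0.9, 6.2]
finger_gap: 0.05
finger_force: 22.6
```

{"op": "play_rows", "data": {"increments": [[[4,0,-10],0],[[9,0,-19],0],[[15,0,-27],0],[[22,0,-34],0],[[30,0,-40],0],[[40,0,-46],0],[[50,0,-50],0],[[50,0,-50],0]]}}

```text
t: 11.15
tcp_pos: [0.4762, -0.2114, 0.0601]
tool_rot: [-0.451, 0.892, -0.0, 0.0]
force: [-0.2, 0.5, -2.1]
finger_gap: 0.0498
finger_force: 21.9
```

```bash
python3 - <<'E'
from h import *
show();c=wpic("w4")
E
```

```text
tcp [ 476.2 -211.4   60.1] yaw -126.3 j6 -0.6 t 11.15 F [-0.2  0.5 -2.1] gap 0.049754559987006494
```

View pics/w4.png

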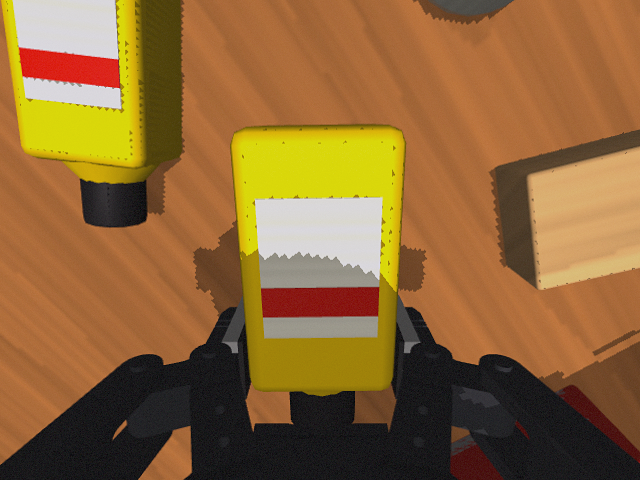

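{"op": "play_rows", "data": {"increments": [[[0,0,0],0],[[0,0,0],0]], "hand": 49}}

```text
t: 11.4
tcp_pos: [0.4765, -0.2101, 0.0588]
tool_rot: [-0.452, 0.892, 0.0, -0.0]
force: [0.2, 0.2, -2.2]
finger_gap: 0.0502
finger_force: 21.9
```

{"op": "play_rows", "data": {"increments": [[[0,0,0],0],[[0,0,0],0]], "hand": 49.5}}

```text
t: 11.6
tcp_pos: [0.4767, -0.2101, 0.0591]
tool_rot: [-0.452, 0.892, 0.0, -0.0]
force: [0.4, -0.8, -2.6]
finger_gap: 0.0497
finger_force: 21.9
```

```bash
python3 - <<'E'
from h import *
show();c=wpic("w5")
m=cv2.boundingRect(mask(c,(25,150,90),(35,255,255))[:,200:]);print(m)
E
```

```text
tcp [ 476.7 -210.1   59.1] yaw -126.2 j6 -0.6 t 11.6 F [ 0.4 -0.8 -2.6] gap 0.04974495852598221
(30, 125, 176, 271)
```

{"op": "play_rows", "data": {"increments": [[[0,0,-50],-0.1],[[-20,8,-95],-0.2],[[-50,20,-135],-0.3],[[-90,36,-170],-0.4],[[-130,52,-176],-0.5],[[-170,68,-176],-0.58],[[-210,84,-176],-0.58],[[-240,96,-176],-0.58]]}}

```text
t: 12.45
tcp_pos: [0.5414, 0.0426, 0.2352]
tool_rot: [-0.689, 0.725, 0.0, 0.0]
force: [0.9, -0.2, -2.5]
finger_gap: 0.05
finger_force: 21.9
```

```bash
python3 - <<'E'
from h import *
show();print(rel((.564,.122,.235)))
c=wpic("w6")
E
```

```text
tcp [541.4  42.6 235.2] yaw -92.9 j6 -0.5 t 12.45 F [ 0.9 -0.2 -2.5] gap 0.050025118065684916
[-80.5 -18.5   0.2]
```

{"op": "play_rows", "data": {"increments": [[[-30,-6,0],0],[[-60,-13,0],0],[[-86,-18,0],0],[[-86,-18,0],0],[[-86,-18,10],0],[[-86,-18,20],0],[[-86,-18,20],0]]}}

```text
t: 13.2
tcp_pos: [0.5628, 0.124, 0.2127]
tool_rot: [-0.688, 0.726, 0.001, -0.002]
force: [-1.0, -0.5, -2.8]
finger_gap: 0.0499
finger_force: 21.9
```

{"op": "play_rows", "data": {"increments": [[[0,0,5],0],[[0,0,10],0],[[0,0,15],0],[[0,0,20],0],[[0,0,20],0]]}}

```text
t: 13.7
tcp_pos: [0.5634, 0.1248, 0.1942]
tool_rot: [-0.688, 0.726, 0.0, -0.001]
force: [-0.1, -0.4, -1.3]
finger_gap: 0.0498
finger_force: 21.9
```

```bash
python3 - <<'E'
from h import *
show()
c=wpic("w7")
E
```

```text
tcp [563.4 124.8 194.2] yaw -93.0 j6 -0.62 t 13.7 F [-0.1 -0.4 -1.3] gap 0.049783650654547984
```

View pics/w7.png

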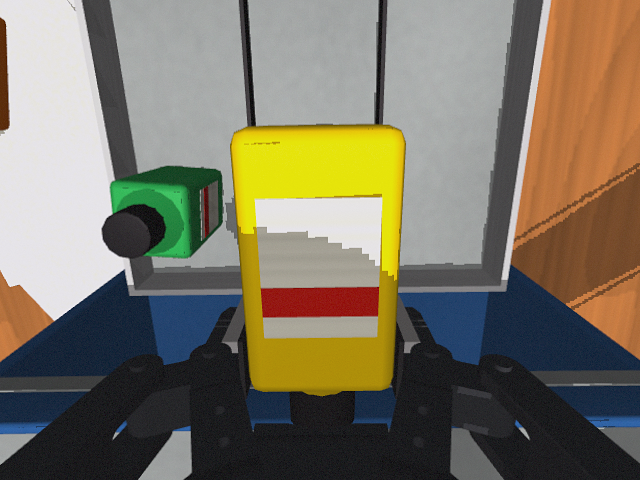

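```bash
python3 - <<'E'
from h import *
c=env.capture("wrist")
for z in(.185,.207): print(np.round(ray(c,[(40,382),(600,380),(40,422),(600,425),(560,292)],z)*1000).tolist())
print(np.round(ray(c,[(131,292),(508,288)],.059)*1000).tolist())
im=c["color"];print(im[360:440:4,100].tolist())
E
```

```text
[[703.0, 162.0, 185.0], [429.0, 175.0, 185.0], [709.0, 186.0, 185.0], [424.0, 203.0, 185.0], [455.0, 127.0, 185.0]]
[[682.0, 145.0, 207.0], [448.0, 157.0, 207.0], [688.0, 166.0, 207.0], [444.0, 181.0, 207.0], [470.0, 115.0, 207.0]]
[[722.0, 173.0, 59.0], [412.0, 186.0, 59.0]]
[[27, 39, 58], [22, 37, 57], [22, 33, 56], [21, 32, 55], [61, 64, 61], [63, 62, 64], [22, 23, 28], [25, 27, 26], [18, 26, 28], [22, 24, 27], [31, 29, 31], [20, 23, 21], [23, 23, 25], [27, 27, 31], [24, 23, 32], [29, 30, 29], [28, 27, 31], [21, 17, 21], [25, 26, 29], [28, 26, 29]]
```

{"op": "play_rows", "data": {"increments": [[[0,0,-10],0],[[0,0,-20],0],[[-6,0,-20],0],[[-13,0,-20],0],[[-13,0,-20],0],[[-13,0,-14],0],[[-13,0,-8],0],[[-13,0,-4],0]]}}

```text
t: 14.6
tcp_pos: [0.5643, 0.1363, 0.2001]
tool_rot: [-0.688, 0.726, -0.001, -0.001]
force: [-4.7, -5.7, 7.3]
finger_gap: 0.0499
finger_force: 17.1
```

{"op": "play_rows", "data": {"increments": [[[0,0,4],0],[[0,0,8],0],[[0,0,12],0],[[0,0,12],0]]}}

```text
t: 15.0
tcp_pos: [0.5641, 0.1357, 0.1874]
tool_rot: [-0.688, 0.726, -0.001, -0.001]
force: [-1.9, -6.3, 1.1]
finger_gap: 0.0498
finger_force: 16.9
```

```bash
python3 - <<'E'
from h import *
show()
c=wpic("w8")
E
```

```text
tcp [564.1 135.7 187.4] yaw -93.1 j6 -0.64 t 15.0 F [-1.9 -6.3  1.1] gap 0.04977687455900954
```

View pics/w8.png

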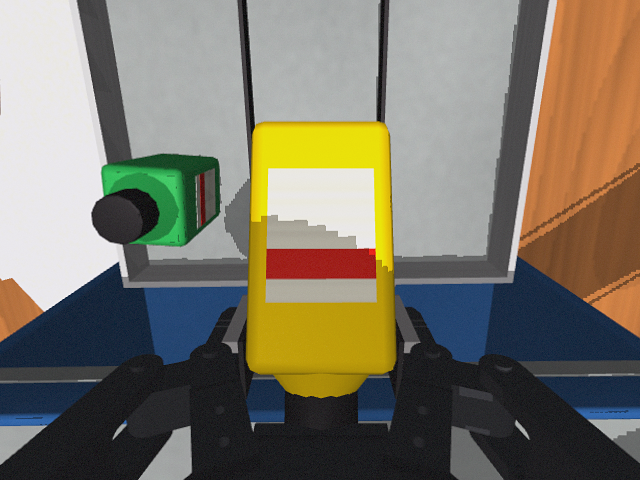

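{"op": "play_rows", "data": {"increments": [[[0,0,4],0],[[0,0,8],0],[[0,0,12],0],[[0,0,16],0],[[0,0,20],0],[[0,0,20],0]]}}

```text
t: 15.65
tcp_pos: [0.5645, 0.1377, 0.1664]
tool_rot: [-0.688, 0.726, -0.0, -0.0]
force: [1.8, -3.1, -0.4]
finger_gap: 0.0499
finger_force: 16.4
```

{"op": "play_rows", "data": {"increments": [[[-2,0,0],0],[[-4,0,0],0],[[-4,0,0],0]]}}

```text
t: 15.95
tcp_pos: [0.564, 0.1395, 0.1661]
tool_rot: [-0.688, 0.726, -0.001, -0.003]
force: [-0.8, -9.5, -1.5]
finger_gap: 0.0501
finger_force: 16.4
```

```bash
python3 - <<'E'
from h import *
show()
c=wpic("w9")
E
```

```text
tcp [564.  139.5 166.1] yaw -93.1 j6 -0.64 t 15.95 F [-0.8 -9.5 -1.5] gap 0.05011359862205941
```

View pics/w9.png

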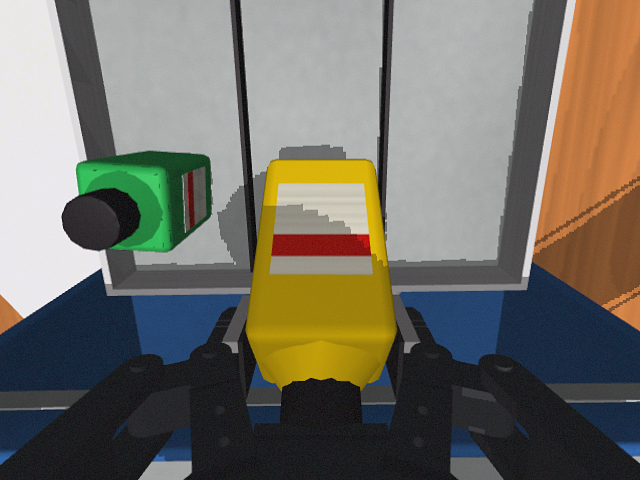

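{"op": "play_rows", "data": {"increments": [[[0,0,4],0],[[0,0,8],0],[[0,0,12],0],[[0,0,16],0],[[-2,0,18],0],[[-4,0,18],0],[[-6,0,18],0],[[-6,0,18],0]]}}

```text
t: 16.8
tcp_pos: [0.5641, 0.1463, 0.1467]
tool_rot: [-0.688, 0.726, 0.0, -0.003]
force: [2.1, -8.1, -5.9]
finger_gap: 0.0498
finger_force: 16.0
```

```bash
cat >> h.py <<'E'
def tilt(c):
    "tilt (deg, 90 upright) of the held bottle: widths of its front face at the foot edge and shoulder"
    m=mask(c,(24,120,80),(36,255,255));m[:,:180]=0;m[:,460:]=0
    m=cv2.morphologyEx(m,cv2.MORPH_CLOSE,np.ones((25,25)))
    k=max(cv2.findContours(m,0,2)[0],key=cv2.contourArea);x,y,w,h=cv2.boundingRect(k)
    W=[(r,np.ptp(np.flatnonzero(m[r]))) for r in range(y+6,y+h,12)];print(y,h,W)
E
python3 - <<'E'
from h import *
show()
c=wpic("w10");tilt(c)
E
```

```text
tcp [564.1 146.3 146.7] yaw -93.1 j6 -0.65 t 16.8 F [ 2.1 -8.1 -5.9] gap 0.04984863308459301
188 207 [(194, np.int64(94)), (206, np.int64(101)), (218, np.int64(106)), (230, np.int64(112)), (242, np.int64(118)), (254, np.int64(122)), (266, np.int64(128)), (278, np.int64(134)), (290, np.int64(138)), (302, np.int64(144)), (314, np.int64(146)), (326, np.int64(142)), (338, np.int64(138)), (350, np.int64(135)), (362, np.int64(130)), (374, np.int64(127)), (386, np.int64(121))]
```

View pics/w10.png

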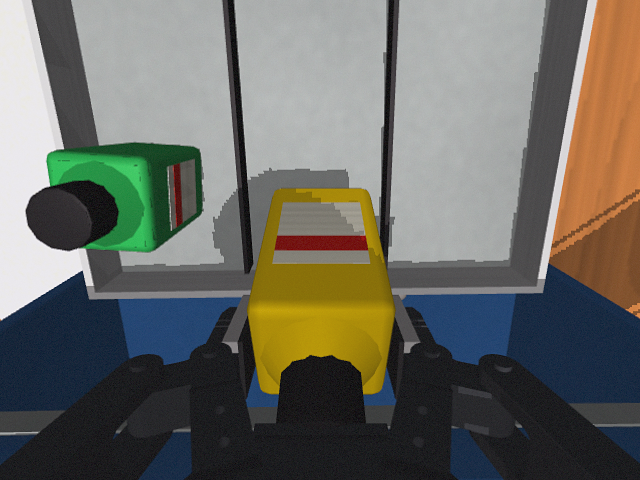

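{"op": "play_rows", "data": {"increments": [[[0,0,3],0],[[-2,0,6],0],[[-4,0,7],0],[[-6,0,7],0],[[-6,0,7],0]]}}

```text
t: 17.35
tcp_pos: [0.5649, 0.1535, 0.1408]
tool_rot: [-0.688, 0.726, 0.0, -0.001]
force: [2.0, -5.6, -4.1]
finger_gap: 0.05
finger_force: 15.7
```

```bash
cat >> h.py <<'E'
def tilt(c):
    "tilt (deg, 90 upright) of the held bottle, from widths of its front face at the foot edge and shoulder"
    m=mask(c,(24,120,80),(36,255,255));m[:,:180]=0;m[:,460:]=0
    m=cv2.morphologyEx(m,cv2.MORPH_CLOSE,np.ones((25,25)))
    k=max(cv2.findContours(m,0,2)[0],key=cv2.contourArea);x,y,w,h=cv2.boundingRect(k)
    W=np.array([np.ptp(np.flatnonzero(m[r])) if m[r].any() else 0 for r in range(480)])
    rs=int(np.argmax(W));wf=W[y+10]
    for r,wd in ((y+6,W[y+8]),): a=370*50/wd;b=370*50/W[rs]
    dv=(rs-240)/370*b-(y-240)/370*a;dz=a-b
    print("tilt",round(np.degrees(np.arctan2(dv*.299+dz*.954,dv*.953-dz*.299)),1),"len",round(np.hypot(dv,dz)),(y,wf,rs,W[rs]))
E
python3 - <<'E'
from h import *
show()
tilt(wpic("w11"))
E
```

```text
tcp [564.9 153.5 140.8] yaw -93.1 j6 -0.66 t 17.35 F [ 2.  -5.6 -4.1] gap 0.05002270868671415
tilt 80.3 len 83 (207, np.int64(94), 297, np.int64(145))
```

{"op": "play_rows", "data": {"increments": [[[10,0,-2],0],[[30,0,-2],0],[[60,0,0],0],[[90,0,0],0],[[115,-1,0],0],[[130,-1,0],0],[[136,-1,0],0],[[136,-1,0],0]]}}

```text
t: 18.2
tcp_pos: [0.559, 0.0175, 0.1423]
tool_rot: [-0.688, 0.726, 0.0, 0.0]
force: [-0.8, 0.1, -2.0]
finger_gap: 0.0501
finger_force: 15.8
```

{"op": "play_rows", "data": {"increments": [[[0,0,15],0],[[0,0,30],0],[[0,0,42],0],[[0,0,50],0],[[0,0,50],0],[[0,0,50],0]]}}

```text
t: 18.8
tcp_pos: [0.5592, 0.0181, 0.0924]
tool_rot: [-0.688, 0.726, -0.0, -0.0]
force: [-0.1, -0.6, -2.1]
finger_gap: 0.05
finger_force: 15.8
```

```bash
python3 - <<'E'
from h import *
show()
tilt(wpic("w12"))
E
```

```text
tcp [559.2  18.1  92.4] yaw -93.0 j6 -0.44 t 18.8 F [-0.1 -0.6 -2.1] gap 0.049964394506132
tilt 79.8 len 83 (206, np.int64(92), 298, np.int64(145))
```

{"op": "play_rows", "data": {"increments": [[[0,0,4],0],[[0,0,8],0],[[0,0,8],0]]}}

```text
t: 19.15
tcp_pos: [0.5587, 0.018, 0.0835]
tool_rot: [-0.688, 0.726, 0.0, -0.0]
force: [-0.6, -1.2, -2.5]
finger_gap: 0.0497
finger_force: 15.8
```

{"op": "play_rows", "data": {"increments": [[[0,0,3],0],[[0,0,6],0],[[0,0,6],0]]}}

```text
t: 19.45
tcp_pos: [0.5596, 0.0174, 0.0814]
tool_rot: [-0.688, 0.725, -0.001, 0.0]
force: [-5.6, -1.1, 11.1]
finger_gap: 0.0492
finger_force: 18.1
```

```bash
python3 - <<'E'
from h import *
show()
tilt(wpic("w13"))
E
```

```text
tcp [559.6  17.4  81.4] yaw -93.0 j6 -0.44 t 19.45 F [-5.6 -1.1 11.1] gap 0.049195284315045135
tilt 81.2 len 84 (208, np.int64(93), 297, np.int64(145))
```

{"op": "play_rows", "data": {"increments": [[[0,0,2],0],[[0,0,4],0],[[0,0,4],0]]}}

```text
t: 19.8
tcp_pos: [0.5597, 0.0176, 0.0779]
tool_rot: [-0.688, 0.725, -0.001, 0.001]
force: [-8.2, 0.4, 13.0]
finger_gap: 0.0496
finger_force: 19.2
```

```bash
python3 - <<'E'
from h import *
show()
tilt(wpic("w14"))
E
```

```text
tcp [559.7  17.6  77.9] yaw -93.0 j6 -0.44 t 19.8 F [-8.2  0.4 13. ] gap 0.04960295449802605
tilt 86.6 len 81 (222, np.int64(92), 295, np.int64(145))
```

{"op": "play_rows", "data": {"increments": [[[0,0,0],0],[[0,0,0],0],[[0,0,0],0],[[0,0,0],0],[[0,0,0],0],[[0,0,0],0]], "hand": 85}}

```text
t: 20.45
tcp_pos: [0.559, 0.018, 0.0741]
tool_rot: [-0.688, 0.726, 0.0, -0.0]
force: [-0.8, 0.5, -0.7]
finger_gap: 0.0849
finger_force: 0.0
```

{"op": "play_rows", "data": {"increments": [[[0,0,-20],0],[[0,0,-50],0],[[0,0,-90],0],[[0,0,-130],0],[[0,0,-150],0],[[20,0,-150],0],[[60,0,-150],0],[[100,0,-150],0]]}}

```text
t: 21.25
tcp_pos: [0.5537, -0.0824, 0.2244]
tool_rot: [-0.689, 0.725, -0.0, 0.0]
force: [1.4, -0.8, -0.5]
finger_gap: 0.085
finger_force: 0.0
```

{"op": "play_rows", "data": {"increments": [[[40,0,0],0.1],[[80,0,0],0.2],[[120,0,0],0.3],[[160,0,0],0.4],[[190,0,0],0.5],[[190,0,0],0.6],[[190,0,0],0.7],[[190,0,0],0.7]]}}

```text
t: 22.05
tcp_pos: [0.5436, -0.272, 0.224]
tool_rot: [-0.397, 0.918, 0.0, -0.0]
force: [-0.4, 0.0, -0.5]
finger_gap: 0.0852
finger_force: 0.0
```

```bash
python3 - <<'E'
from h import *
show()
c=env.capture("top");t=env.capture("scene");w=wpic("w15")
cv2.imwrite("pics/m1.png",cv2.resize(np.hstack([x["color"] for x in(c,t)]),(800,300),interpolation=cv2.INTER_AREA)[:,:,::-1])
for x in (c,t): print(*bottles(x),sep="\n")
print("w",*bottles(w,.035,1500),sep="\n")
E
```

```text
tcp [ 543.6 -272.   224. ] yaw -133.2 j6 -0.62 t 22.05 F [-0.4  0.  -0.5] gap 0.08521041371952232
(array([474., 263.]), array([ 493., -348.]), array([98., 50.]), 46.5)
(array([301., 228.]), array([566.,  18.]), array([50., 62.]), 86.4)
(array([354., 392.]), array([ 596., -385.]), array([95., 48.]), 45.6)
(array([311., 375.]), array([ 490., -348.]), array([95., 49.]), 47.0)
w
(array([186., 155.]), array([ 598., -384.]), array([97., 59.]), 43.9)
(array([303.,  98.]), array([ 492., -349.]), array([98., 51.]), 47.5)
```

View pics/m1.png

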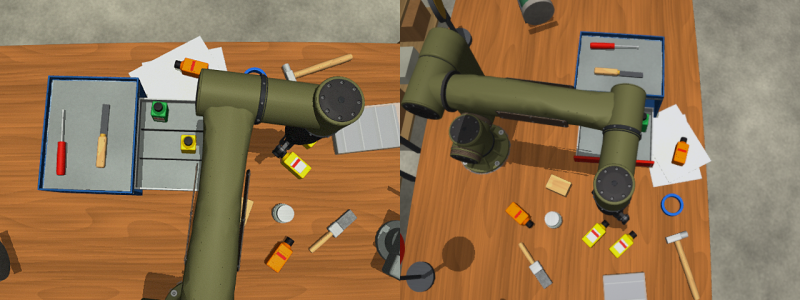

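{"op": "play_rows", "data": {"increments": [[[30,-7,20],0],[[62,-14,50],0],[[62,-14,90],0],[[62,-14,130],0],[[62,-14,170],0],[[62,-14,200],0],[[62,-14,214],0],[[62,-14,214],0]]}}

```text
t: 23.0
tcp_pos: [0.5105, -0.3258, 0.0083]
tool_rot: [-0.398, 0.917, 0.001, -0.001]
force: [0.2, 0.2, 0.4]
finger_gap: 0.0849
finger_force: 0.0
```

{"op": "play_rows", "data": {"increments": [[[0,0,0],0],[[0,0,0],0],[[0,0,0],0],[[0,0,0],0],[[0,0,0],0],[[0,0,0],0],[[0,0,0],0]], "hand": 0, "force": 20}}

```text
t: 23.7
tcp_pos: [0.5128, -0.3268, 0.0126]
tool_rot: [-0.398, 0.917, -0.001, 0.001]
force: [0.2, 1.8, 5.9]
finger_gap: 0.0496
finger_force: 22.2
```

{"op": "play_rows", "data": {"increments": [[[0,0,-20],0],[[0,0,-50],0],[[0,0,-90],0],[[0,0,-130],0],[[0,0,-170],0],[[0,0,-210],0],[[0,0,-224],0],[[0,0,-224],0]]}}

```text
t: 24.5
tcp_pos: [0.5123, -0.3267, 0.2369]
tool_rot: [-0.398, 0.918, -0.001, 0.002]
force: [-0.2, -0.3, -1.8]
finger_gap: 0.0495
finger_force: 21.6
```

```bash
python3 - <<'E'
from h import *
show();print(rel((.564,.10,.235)))
tilt(wpic("w16"))
E
```

```text
tcp [ 512.3 -326.7  236.9] yaw -133.1 j6 -0.51 t 24.5 F [-0.2 -0.3 -1.8] gap 0.049520126041037824
[-346.7  254.1    1.6]
tilt 70.3 len 36 (122, np.int64(167), 177, np.int64(221))
```

{"op": "play_rows", "data": {"increments": [[[-32,24,0],-0.1],[[-65,48,0],-0.2],[[-98,72,0],-0.3],[[-130,95,0],-0.4],[[-162,119,0],-0.5],[[-195,143,0],-0.6],[[-228,167,0],-0.7],[[-260,190,0],-0.7]]}}

```text
t: 25.35
tcp_pos: [0.5497, -0.0049, 0.2311]
tool_rot: [-0.689, 0.724, 0.001, -0.002]
force: [0.3, -0.3, -1.3]
finger_gap: 0.0496
finger_force: 21.7
```

```bash
python3 - <<'E'
from h import *
show();print(rel((.564,.138,.235)))
E
```

```text
tcp [549.7  -4.9 231.1] yaw -92.9 j6 -0.41 t 25.35 F [ 0.3 -0.3 -1.3] gap 0.04960314221927379
[-143.4   -7.1   -4. ]
```

{"op": "play_rows", "data": {"increments": [[[-40,-2,-4],0],[[-80,-4,-4],0],[[-115,-6,-4],0],[[-141,-7,-4],0],[[-141,-7,4],0],[[-141,-7,14],0],[[-141,-7,22],0],[[-141,-7,27],0]]}}

```text
t: 26.15
tcp_pos: [0.5647, 0.1321, 0.2066]
tool_rot: [-0.688, 0.726, -0.0, -0.001]
force: [-4.7, -3.3, 7.2]
finger_gap: 0.0501
finger_force: 22.7
```

{"op": "play_rows", "data": {"increments": [[[0,0,5],0],[[0,0,10],0],[[0,0,15],0],[[0,0,20],0],[[0,0,25],0],[[0,0,30],0],[[0,0,35],0],[[-4,0,37],0]]}}

```text
t: 26.95
tcp_pos: [0.5652, 0.1345, 0.1705]
tool_rot: [-0.687, 0.726, -0.001, -0.002]
force: [-1.3, -14.3, 0.9]
finger_gap: 0.0493
finger_force: 20.6
```

{"op": "play_rows", "data": {"increments": [[[0,0,4],0],[[0,0,8],0],[[0,0,12],0],[[0,0,16],0],[[-2,0,19],0],[[-4,0,20],0],[[-6,0,20],0],[[-6,0,20],0]]}}

```text
t: 27.75
tcp_pos: [0.565, 0.1412, 0.1482]
tool_rot: [-0.687, 0.726, -0.0, -0.003]
force: [0.9, -10.9, -2.5]
finger_gap: 0.0498
finger_force: 21.9
```

```bash
python3 - <<'E'
from h import *
show()
tilt(wpic("w17"))
E
```

```text
tcp [565.  141.2 148.2] yaw -93.1 j6 -0.65 t 27.75 F [  0.9 -10.9  -2.5] gap 0.04978882287807353
tilt 62.4 len 85 (170, np.int64(102), 314, np.int64(148))
```

{"op": "play_rows", "data": {"increments": [[[-2,0,3],0],[[-4,0,5],0],[[-6,0,7],0],[[-8,0,7],0],[[-10,0,7],0],[[-12,0,7],0],[[-13,0,7],0],[[-13,0,7],0]]}}

```text
t: 28.6
tcp_pos: [0.5655, 0.1537, 0.1406]
tool_rot: [-0.687, 0.726, -0.0, -0.004]
force: [1.9, -12.4, -4.6]
finger_gap: 0.0497
finger_force: 22.1
```

```bash
python3 - <<'E'
from h import *
show()
tilt(wpic("w18"));print(rel((.660,.014,.145)))
E
```

```text
tcp [565.5 153.7 140.6] yaw -93.2 j6 -0.66 t 28.6 F [  1.9 -12.4  -4.6] gap 0.04968203956523646
tilt 78.9 len 82 (201, np.int64(94), 291, np.int64(143))
[ 134.3 -102.    -4.1]
```

{"op": "play_rows", "data": {"increments": [[[6,0,-20],0],[[10,0,-60],0],[[12,0,-90],0],[[30,-20,-90],0],[[65,-50,-90],0],[[100,-80,-90],0],[[134,-101,-90],0],[[134,-101,-90],0]]}}

```text
t: 29.45
tcp_pos: [0.6613, 0.0143, 0.23]
tool_rot: [-0.687, 0.727, 0.001, -0.001]
force: [-0.1, 1.1, -2.4]
finger_gap: 0.0493
finger_force: 28.6
```

{"op": "play_rows", "data": {"increments": [[[0,0,40],0],[[0,0,80],0],[[0,0,110],0],[[0,0,130],0],[[0,0,138],0],[[0,0,144],0],[[0,0,146],0]]}}

```text
t: 30.15
tcp_pos: [0.6595, 0.0175, 0.0898]
tool_rot: [-0.688, 0.725, -0.0, -0.001]
force: [-10.9, 0.8, 13.9]
finger_gap: 0.0494
finger_force: 29.9
```

```bash
python3 - <<'E'
from h import *
show()
tilt(wpic("w19"));print(rel((.660,.014,.078)))
E
```

```text
tcp [659.5  17.5  89.8] yaw -93.0 j6 -0.38 t 30.15 F [-10.9   0.8  13.9] gap 0.04942861721491931
tilt 82.0 len 118 (167, np.int64(97), 292, np.int64(210))
[ 3.5 -0.5 11.9]
```

{"op": "play_rows", "data": {"increments": [[[0,0,1],0],[[0,0,3],0],[[0,0,4],0],[[0,0,4],0]]}}

```text
t: 30.6
tcp_pos: [0.6604, 0.0174, 0.0895]
tool_rot: [-0.688, 0.725, -0.001, 0.001]
force: [-11.0, 2.1, 18.2]
finger_gap: 0.0494
finger_force: 30.7
```

```bash
python3 - <<'E'
from h import *
show()
c=wpic("w20")
m=mask(c,(24,120,80),(36,255,255));m=cv2.morphologyEx(m,cv2.MORPH_CLOSE,np.ones((9,9)))
for r in range(150,330,10):
    x=np.flatnonzero(m[r,180:460])+180;print(r,(x.min(),x.max()) if len(x) else None,end=' ')
E
```

```text
tcp [660.4  17.4  89.5] yaw -93.0 j6 -0.38 t 30.6 F [-11.    2.1  18.2] gap 0.049426966660530286
150 None 160 None 170 (np.int64(274), np.int64(366)) 180 (np.int64(271), np.int64(370)) 190 (np.int64(269), np.int64(371)) 200 (np.int64(267), np.int64(373)) 210 (np.int64(265), np.int64(459)) 220 (np.int64(263), np.int64(459)) 230 (np.int64(261), np.int64(459)) 240 (np.int64(260), np.int64(459)) 250 (np.int64(257), np.int64(459)) 260 (np.int64(255), np.int64(459)) 270 (np.int64(254), np.int64(459)) 280 (np.int64(252), np.int64(459)) 290 (np.int64(250), np.int64(459)) 300 (np.int64(251), np.int64(391)) 310 (np.int64(253), np.int64(389)) 320 (np.int64(255), np.int64(387))
```

{"op": "play_rows", "data": {"increments": [[[0,0,-6],0],[[0,0,-14],0],[[-10,0,-14],0],[[-20,0,-14],0],[[-20,0,-8],0],[[-20,0,-3],0],[[-20,0,-3],0]]}}

```text
t: 31.35
tcp_pos: [0.6618, 0.0371, 0.0894]
tool_rot: [-0.689, 0.725, -0.001, 0.0]
force: [-5.7, 1.1, 13.0]
finger_gap: 0.0494
finger_force: 30.1
```

{"op": "play_rows", "data": {"increments": [[[5,0,0],0],[[10,0,0],0],[[15,0,0],0],[[20,0,0],0],[[25,0,0],0],[[25,0,0],0]]}}

```text
t: 31.95
tcp_pos: [0.6612, 0.013, 0.0896]
tool_rot: [-0.688, 0.725, -0.001, 0.002]
force: [-2.6, 3.5, 11.5]
finger_gap: 0.0498
finger_force: 30.8
```

```bash
cat >> h.py <<'E'
def tilt2(c):
    "as tilt, but only from the bottle's left outline (symmetric about col 320)"
    m=cv2.morphologyEx(mask(c,(24,120,80),(36,255,255)),cv2.MORPH_CLOSE,np.ones((9,9)))
    L={}
    for r in range(100,400):
        if m[r,320] or m[r,290]: 
            x=np.flatnonzero(m[r,200:321]);L[r]=x.min()+200
    y=min(L);rs=min(L,key=lambda r:L[r]);a=370*25/(320-L[y+8]);b=370*25/(320-L[rs])
    dv=(rs-240)/370*b-(y-240)/370*a;dz=a-b
    print("tilt2",round(np.degrees(np.arctan2(dv*.299+dz*.954,dv*.953-dz*.299)),1),"len",round(np.hypot(dv,dz)),(y,L[y+8],rs,L[rs]))
E
python3 - <<'E'
from h import *
show()
tilt2(wpic("w21"))
E
```

```text
tcp [661.2  13.   89.6] yaw -93.0 j6 -0.37 t 31.95 F [-2.6  3.5 11.5] gap 0.04975879890676132
tilt2 73.2 len 89 (181, np.int64(275), 288, np.int64(250))
```

{"op": "play_rows", "data": {"increments": [[[5,0,1],0],[[10,0,2],0],[[15,0,3],0],[[20,0,4],0],[[20,0,4],0]]}}

```text
t: 32.5
tcp_pos: [0.66, -0.008, 0.0859]
tool_rot: [-0.688, 0.725, -0.002, 0.001]
force: [-3.7, 0.6, 13.4]
finger_gap: 0.0498
finger_force: 32.6
```

```bash
python3 - <<'E'
from h import *
show()
tilt2(wpic("w22"))
E
```

```text
tcp [660.   -8.   85.9] yaw -93.0 j6 -0.34 t 32.5 F [-3.7  0.6 13.4] gap 0.04981100549704279Traceback (most recent call last):
  File "<stdin>", line 3, in <module>
  File "h.py", line 51, in tilt2
    y=min(L);rs=min(L,key=lambda r:L[r]);a=370*25/(320-L[y+8]);b=370*25/(320-L[rs])
                                                       ~^^^^^
KeyError: 220
```

{"op": "play_rows", "data": {"increments": [[[2,0,2],0],[[3,0,4],0],[[3,0,4],0]]}}

```text
t: 32.85
tcp_pos: [0.66, -0.0116, 0.0841]
tool_rot: [-0.688, 0.725, -0.003, 0.001]
force: [-8.9, -0.3, 21.5]
finger_gap: 0.0494
finger_force: 34.3
```

```bash
python3 - <<'E'
from h import *
show()
c=wpic("w23")
m=mask(c,(24,120,80),(36,255,255))
print([ (r,np.flatnonzero(m[r,200:440])[[0,-1]]+200) for r in range(190,320,12) if m[r,200:440].any()])
E
```

```text
tcp [660.  -11.6  84.1] yaw -93.0 j6 -0.34 t 32.85 F [-8.9 -0.3 21.5] gap 0.04935685534555973
[(226, array([278, 364])), (238, array([273, 370])), (250, array([268, 375])), (262, array([262, 380])), (274, array([257, 384])), (286, array([252, 389])), (298, array([253, 389])), (310, array([254, 388]))]
```

{"op": "play_rows", "data": {"increments": [[[0,0,-3],0],[[0,0,-3],0],[[0,0,-3],0],[[0,0,-3],0],[[0,0,-3],0],[[0,0,-3],0]], "hand": 85}}

```text
t: 33.5
tcp_pos: [0.6585, -0.0105, 0.0808]
tool_rot: [-0.688, 0.726, 0.0, -0.0]
force: [0.0, 0.4, 0.3]
finger_gap: 0.085
finger_force: 0.0
```

{"op": "play_rows", "data": {"increments": [[[0,0,-20],0],[[0,0,-50],0],[[0,0,-85],0],[[0,0,-110],0],[[20,20,-115],0],[[60,40,-115],0],[[100,50,-115],0],[[140,60,-115],0]]}}

```text
t: 34.3
tcp_pos: [0.5906, -0.1482, 0.1966]
tool_rot: [-0.688, 0.725, -0.0, 0.0]
force: [1.6, 0.4, 1.0]
finger_gap: 0.0848
finger_force: 0.0
```

{"op": "play_rows", "data": {"increments": [[[30,0,0],0.1],[[60,0,0],0.2],[[90,0,0],0.3],[[120,0,0],0.4],[[150,0,0],0.5],[[170,0,0],0.6],[[170,0,0],0.74],[[170,0,0],0.74]]}}

```text
t: 35.1
tcp_pos: [0.582, -0.3176, 0.1958]
tool_rot: [-0.378, 0.926, 0.0, -0.0]
force: [0.9, -0.6, -0.3]
finger_gap: 0.0853
finger_force: 0.0
```

```bash
python3 - <<'E'
from h import *
show()
c=env.capture("top");t=env.capture("scene");w=wpic("w24")
for x in (c,t): print(*bottles(x),sep="\n")
print("w",*bottles(w,.035,1500),sep="\n");print(rel((.615,-.367,.01)))
E
```

```text
tcp [ 582.  -317.6  195.8] yaw -135.6 j6 -0.6 t 35.1 F [ 0.9 -0.6 -0.3] gap 0.08534832256842717
(array([309., 229.]), array([565.,  -0.]), array([49., 62.]), 89.4)
(array([498., 224.]), array([ 583., -401.]), array([51., 49.]), 43.2)
(array([315., 181.]), array([667., -14.]), array([50., 68.]), 89.4)
(array([354., 393.]), array([ 596., -385.]), array([95., 48.]), 45.6)
(array([340., 243.]), array([555., -12.]), array([35., 48.]), 83.3)
w
(array([246., 169.]), array([ 599., -385.]), array([97., 54.]), 42.8)
[ 12.4 -58.8 186.3]
```

{"op": "play_rows", "data": {"increments": [[[6,-30,20],0],[[12,-59,50],0],[[12,-59,90],0],[[12,-59,130],0],[[12,-59,160],0],[[12,-59,180],0],[[12,-59,187],0],[[12,-59,187],0]]}}

```text
t: 36.05
tcp_pos: [0.6149, -0.3668, 0.0085]
tool_rot: [-0.38, 0.925, 0.001, -0.001]
force: [0.3, -0.2, 0.5]
finger_gap: 0.0849
finger_force: 0.0
```

{"op": "play_rows", "data": {"increments": [[[0,0,0],0],[[0,0,0],0],[[0,0,0],0],[[0,0,0],0],[[0,0,0],0],[[0,0,0],0],[[0,0,0],0]], "hand": 0, "force": 20}}

```text
t: 36.75
tcp_pos: [0.6161, -0.3676, 0.0113]
tool_rot: [-0.379, 0.925, -0.001, 0.001]
force: [0.8, 1.5, 5.9]
finger_gap: 0.0499
finger_force: 22.5
```

{"op": "play_rows", "data": {"increments": [[[-5,0,-20],0],[[-10,10,-50],0],[[-15,20,-90],0],[[-20,30,-130],0],[[-30,40,-170],0],[[-40,50,-205],0],[[-50,60,-224],0],[[-50,60,-224],0]]}}

```text
t: 37.55
tcp_pos: [0.6098, -0.2885, 0.2373]
tool_rot: [-0.38, 0.925, -0.002, 0.002]
force: [-0.5, -0.6, -1.4]
finger_gap: 0.0496
finger_force: 21.9
```

```bash
python3 - <<'E'
from h import *
show();print(rel((.550,-.005,.235)))
E
```

```text
tcp [ 609.8 -288.5  237.3] yaw -135.3 j6 -0.65 t 37.55 F [-0.5 -0.6 -1.4] gap 0.049553914497458856
[-156.8  243.7    1.7]
```

{"op": "play_rows", "data": {"increments": [[[-13,36,0],-0.1],[[-26,73,0],-0.2],[[-39,110,0],-0.3],[[-52,147,0],-0.4],[[-65,184,0],-0.5],[[-78,221,0],-0.6],[[-91,258,0],-0.7],[[-105,294,0],-0.74]]}}

```text
t: 38.35
tcp_pos: [0.4758, -0.0055, 0.2313]
tool_rot: [-0.689, 0.725, 0.001, -0.001]
force: [-0.4, 0.7, -1.4]
finger_gap: 0.0496
finger_force: 22.3
```

```bash
python3 - <<'E'
from h import *
show();print(rel((.480,.142,.235)))
E
```

```text
tcp [475.8  -5.5 231.3] yaw -92.9 j6 -0.46 t 38.35 F [-0.4  0.7 -1.4] gap 0.049584896780813056
[-147.5    3.2   -3.7]
```

{"op": "play_rows", "data": {"increments": [[[-40,1,-4],0],[[-80,2,-4],0],[[-115,3,-4],0],[[-145,3,-4],0],[[-145,3,4],0],[[-145,3,14],0],[[-145,3,22],0],[[-145,3,27],0]]}}

```text
t: 39.15
tcp_pos: [0.4818, 0.1371, 0.2056]
tool_rot: [-0.688, 0.726, -0.0, -0.001]
force: [-3.9, -3.0, 7.5]
finger_gap: 0.0497
finger_force: 20.1
```

{"op": "play_rows", "data": {"increments": [[[0,0,5],0],[[0,0,10],0],[[0,0,15],0],[[0,0,20],0],[[0,0,25],0],[[0,0,30],0],[[0,0,35],0],[[-4,0,37],0]]}}

```text
t: 39.95
tcp_pos: [0.4821, 0.1397, 0.1696]
tool_rot: [-0.687, 0.726, -0.001, -0.001]
force: [1.1, -15.4, 1.0]
finger_gap: 0.05
finger_force: 20.6
```

{"op": "play_rows", "data": {"increments": [[[0,0,4],0],[[0,0,8],0],[[0,0,12],0],[[0,0,16],0],[[-3,0,19],0],[[-6,0,20],0],[[-9,0,20],0],[[-10,0,20],0]]}}

```text
t: 40.75
tcp_pos: [0.4818, 0.1497, 0.1467]
tool_rot: [-0.687, 0.726, -0.001, -0.004]
force: [4.6, -15.4, -6.2]
finger_gap: 0.0496
finger_force: 22.1
```

{"op": "play_rows", "data": {"increments": [[[-1,0,3],0],[[-3,0,5],0],[[-5,0,7],0],[[-7,0,7],0],[[-9,0,7],0],[[-9,0,7],0]]}}

```text
t: 41.35
tcp_pos: [0.4823, 0.1573, 0.1408]
tool_rot: [-0.687, 0.726, -0.002, -0.004]
force: [0.8, -18.2, 0.0]
finger_gap: 0.05
finger_force: 22.2
```

```bash
python3 - <<'E'
from h import *
show()
tilt(wpic("w25"))
E
```

```text
tcp [482.3 157.3 140.8] yaw -93.2 j6 -0.77 t 41.35 F [  0.8 -18.2   0. ] gap 0.04995414856476074
tilt 82.6 len 81 (216, np.int64(95), 303, np.int64(148))
```

{"op": "play_rows", "data": {"increments": [[[10,0,0],0],[[25,2,0],0],[[55,5,0],0],[[90,9,0],0],[[120,13,0],0],[[142,15,0],0],[[150,15,0],0],[[150,15,0],0]]}}

```text
t: 42.2
tcp_pos: [0.4598, 0.012, 0.1419]
tool_rot: [-0.688, 0.726, 0.0, 0.0]
force: [-0.2, 0.6, -2.7]
finger_gap: 0.0497
finger_force: 22.1
```

{"op": "play_rows", "data": {"increments": [[[0,0,20],0],[[0,0,36],0],[[0,0,46],0],[[0,0,52],0],[[0,0,55],0],[[0,0,58],0],[[0,0,58],0]]}}

```text
t: 42.9
tcp_pos: [0.4603, 0.0127, 0.0844]
tool_rot: [-0.688, 0.726, 0.0, 0.0]
force: [0.7, 1.1, -1.5]
finger_gap: 0.0498
finger_force: 22.1
```

```bash
python3 - <<'E'
from h import *
show()
c=wpic("w26");tilt(c)
E
```

```text
tcp [460.3  12.7  84.4] yaw -93.0 j6 -0.52 t 42.9 F [ 0.7  1.1 -1.5] gap 0.04976718883540159
tilt 48.6 len 24 (216, np.int64(188), 301, np.int64(214))
```

{"op": "play_rows", "data": {"increments": [[[0,0,3],0],[[0,0,6],0],[[0,0,8],0],[[0,0,8],0]]}}

```text
t: 43.35
tcp_pos: [0.4602, 0.0125, 0.0769]
tool_rot: [-0.688, 0.726, -0.0, 0.0]
force: [-2.6, -0.0, 2.3]
finger_gap: 0.0499
finger_force: 22.6
```

```bash
python3 - <<'E'
from h import *
show()
c=wpic("w27");tilt(c)
E
```

```text
tcp [460.2  12.5  76.9] yaw -93.0 j6 -0.52 t 43.35 F [-2.6 -0.   2.3] gap 0.049866970543630915
tilt 48.5 len 23 (216, np.int64(188), 298, np.int64(213))
```

{"op": "play_rows", "data": {"increments": [[[0,0,2],0],[[0,0,4],0],[[0,0,6],0],[[0,0,6],0]]}}

```text
t: 43.8
tcp_pos: [0.4606, 0.0121, 0.0741]
tool_rot: [-0.688, 0.725, -0.001, 0.0]
force: [-12.4, 1.1, 20.6]
finger_gap: 0.0496
finger_force: 25.9
```

```bash
python3 - <<'E'
from h import *
show()
c=wpic("w28");tilt(c)
E
```

```text
tcp [460.6  12.1  74.1] yaw -93.0 j6 -0.52 t 43.8 F [-12.4   1.1  20.6] gap 0.04961630156910433
tilt 52.8 len 22 (226, np.int64(188), 302, np.int64(215))
```

{"op": "play_rows", "data": {"increments": [[[0,0,-4],0],[[0,0,-4],0],[[0,0,-4],0],[[0,0,-4],0],[[0,0,-4],0],[[0,0,-4],0]], "hand": 85}}

```text
t: 44.45
tcp_pos: [0.4601, 0.0125, 0.074]
tool_rot: [-0.688, 0.726, 0.0, -0.0]
force: [-0.3, 0.6, -0.1]
finger_gap: 0.0848
finger_force: 0.0
```

{"op": "play_rows", "data": {"increments": [[[0,0,-20],0],[[0,0,-50],0],[[0,0,-90],0],[[0,0,-130],0],[[30,0,-140],0],[[70,0,-140],0],[[110,0,-140],0],[[150,0,-140],0]]}}

```text
t: 45.25
tcp_pos: [0.452, -0.1385, 0.2144]
tool_rot: [-0.688, 0.725, -0.0, 0.0]
force: [1.7, -0.1, -0.4]
finger_gap: 0.0849
finger_force: 0.0
```

{"op": "play_rows", "data": {"increments": [[[30,-20,0],0],[[60,-40,0],0],[[80,-60,0],0],[[80,-80,0],0],[[80,-80,0],0]]}}

```text
t: 45.75
tcp_pos: [0.5288, -0.222, 0.2125]
tool_rot: [-0.688, 0.726, 0.001, -0.001]
force: [-0.3, 0.0, 0.2]
finger_gap: 0.0849
finger_force: 0.0
```

```bash
python3 - <<'E'
from h import *
show()
c=env.capture("top");t=env.capture("scene");w=wpic("w29")
im=np.hstack([cv2.resize(c["color"][90:340,30:430],(400,250)),cv2.resize(t["color"][40:290,250:650],(390,250))])
im=np.vstack([im,np.hstack([cv2.resize(w["color"],(400,300)),np.zeros((300,390,3),np.uint8)])])
cv2.imwrite("pics/m2.png",im[:,:,::-1])
for x in (c,t): print(*bottles(x,.1),sep="\n")
for x in(c,t):
    m=mask(x,(0,200,120),(4,255,255))|mask(x,(175,200,120),(180,255,255))
    k=max(cv2.findContours(m,0,2)[0],key=cv2.contourArea);print(np.round(cv2.boxPoints(cv2.minAreaRect((ray(x,k[:,0],.068)[:,:2]*1000).astype(np.float32)))).tolist())
E
```

```text
tcp [ 528.8 -222.   212.5] yaw -93.1 j6 -0.01 t 45.75 F [-0.3  0.   0.2] gap 0.08485249003990492

(array([382., 238.]), array([655., -17.]), array([73., 54.]), 86.8)
(array([300., 228.]), array([450.,   1.]), array([73., 33.]), 89.1)
[[463.0, 455.0], [463.0, 429.0], [572.0, 429.0], [572.0, 456.0]]
[[442.0, 496.0], [442.0, 472.0], [548.0, 475.0], [547.0, 499.0]]
```

View pics/m2.png

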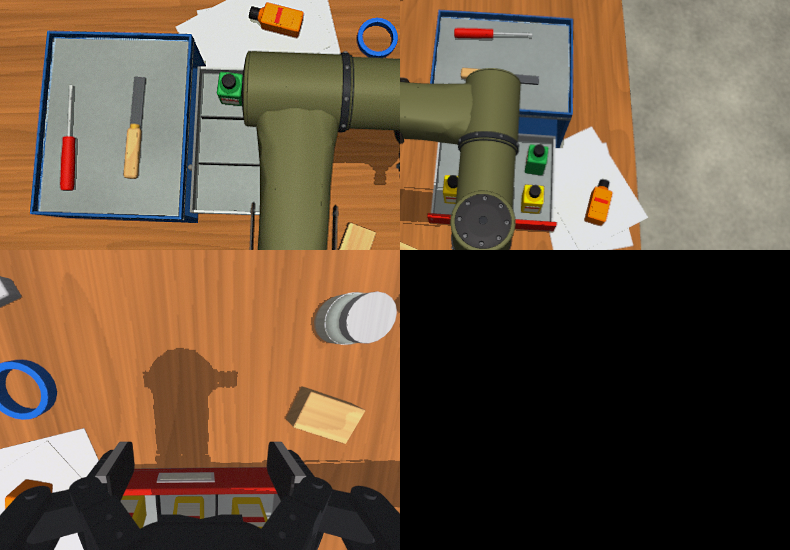

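{"op": "play_rows", "data": {"increments": [[[-1,-5,20],-0.15],[[-1,-10,40],-0.3],[[-1,-20,60],-0.45],[[-1,-27,80],-0.6],[[-1,-27,100],-0.75],[[-1,-27,100],-0.9],[[-1,-27,100],-1.05],[[-1,-27,100],-1.2]]}}

```text
t: 46.7
tcp_pos: [0.5545, -0.2214, 0.1148]
tool_rot: [0.978, -0.207, 0.0, -0.0]
force: [-0.1, 0.7, 0.5]
finger_gap: 0.0849
finger_force: 0.0
```

{"op": "play_rows", "data": {"increments": [[[0,0,20],-0.15],[[0,0,40],-0.3],[[0,0,60],-0.378],[[0,0,70],-0.378],[[0,0,70],-0.378]]}}

```text
t: 47.2
tcp_pos: [0.5538, -0.2213, 0.0432]
tool_rot: [1.0, -0.024, -0.001, -0.0]
force: [-0.6, -0.4, 0.2]
finger_gap: 0.0851
finger_force: 0.0
```

```bash
cat >> h.py <<'E'
def panel(c):
    m=mask(c,(0,180,60),(5,255,255))|mask(c,(174,180,60),(180,255,255))
    y=np.array(cv2.findNonZero(m))[:,0];P=ray(c,y,.068)*1000
    k=(P[:,0]>390)&(P[:,0]<730)&(P[:,1]>-130)&(P[:,1]<190)
    P=P[k]
    for a in (415,470,520,600,660,700):
        q=P[abs(P[:,0]-a)<8,1]
        if len(q)>5: print(a,np.round(np.percentile(q,[3,97])),end="; ")
    print()
E
python3 - <<'E'
from h import *
show()
for n in("top","scene"): panel(env.capture(n))
E
```

```text
tcp [ 553.8 -221.3   43.2] yaw -2.7 j6 1.57 t 47.2 F [-0.6 -0.4  0.2] gap 0.08508292547684654

415 [-76. -55.]; 470 [-80. -56.]; 660 [-87. -32.]; 700 [-86. -67.];
```

{"op": "play_rows", "data": {"increments": [[[0,0,15],0],[[0,0,30],0],[[0,0,38],0],[[0,0,43],0],[[0,-10,43],0],[[0,-25,43],0],[[0,-35,43],0],[[0,-35,43],0]]}}

```text
t: 48.1
tcp_pos: [0.5571, -0.1851, 0.002]
tool_rot: [1.0, -0.022, 0.001, -0.0]
force: [1.5, -0.5, 0.6]
finger_gap: 0.0848
finger_force: 0.0
```

{"op": "play_rows", "data": {"increments": [[[0,-3,0],0],[[0,-6,0],0],[[0,-9,0],0],[[0,-12,0],0],[[0,-15,0],0],[[0,-18,0],0],[[0,-21,0],0],[[0,-24,0],0]]}}

```text
t: 48.9
tcp_pos: [0.5576, -0.1626, 0.0013]
tool_rot: [1.0, -0.023, -0.0, -0.0]
force: [0.9, -0.2, 0.1]
finger_gap: 0.0852
finger_force: 0.0
```

{"op": "play_rows", "data": {"increments": [[[0,-3,0],0],[[0,-6,0],0],[[0,-10,0],0],[[0,-14,0],0],[[0,-18,0],0],[[0,-22,0],0],[[0,-26,0],0],[[0,-30,0],0]]}}

```text
t: 49.7
tcp_pos: [0.5589, -0.1326, 0.0013]
tool_rot: [1.0, -0.023, -0.0, 0.0]
force: [-0.4, -0.9, -0.2]
finger_gap: 0.0852
finger_force: 0.0
```

```bash
python3 - <<'E'
from h import *
show()
for n in("top","scene"):
    c=env.capture(n);panel(c);print(*bottles(c,.1,80),sep="\n")
E
```

```text
tcp [ 558.9 -132.6    1.3] yaw -2.6 j6 1.41 t 49.7 F [-0.4 -0.9 -0.2] gap 0.08519028200723244
415 [-51. -41.]; 470 [-52. -42.]; 520 [-55. -44.]; 700 [-62. -51.]; 
(array([307., 275.]), array([460.,   5.]), array([12., 48.]), 89.4)
(array([306., 175.]), array([670.,   4.]), array([47., 34.]), 89.4)
415 [-63. -42.]; 470 [-67. -43.]; 660 [-74. -19.]; 700 [-74. -54.]; 
(array([383., 233.]), array([656.,  -5.]), array([73., 52.]), 89.4)
(array([303., 224.]), array([458.,  14.]), array([74., 49.]), 87.9)
```

{"op": "play_rows", "data": {"increments": [[[0,-5,0],0],[[0,-10,0],0],[[0,-16,0],0],[[0,-22,0],0],[[0,-28,0],0],[[0,-34,0],0],[[0,-40,0],0],[[0,-46,0],0]]}}

```text
t: 50.6
tcp_pos: [0.561, -0.0863, 0.0012]
tool_rot: [1.0, -0.023, -0.0, -0.0]
force: [-0.6, -1.5, 0.3]
finger_gap: 0.0848
finger_force: 0.0
```

{"op": "play_rows", "data": {"increments": [[[0,-6,0],0],[[0,-12,0],0],[[0,-18,0],0],[[0,-24,0],0],[[0,-30,0],0],[[0,-36,0],0],[[0,-42,0],0],[[0,-48,0],0]]}}

```text
t: 51.4
tcp_pos: [0.5632, -0.0385, 0.0012]
tool_rot: [1.0, -0.023, -0.0, -0.0]
force: [-1.1, -2.0, -0.1]
finger_gap: 0.085
finger_force: 0.0
```

{"op": "play_rows", "data": {"increments": [[[0,-6,0],0],[[0,-12,0],0],[[0,-18,0],0],[[0,-24,0],0],[[0,-30,0],0],[[0,-36,0],0],[[0,-41,0],0],[[0,-46,0],0]]}}

```text
t: 52.2
tcp_pos: [0.5654, 0.0074, 0.0013]
tool_rot: [1.0, -0.023, -0.0, -0.0]
force: [-0.4, -1.5, -0.6]
finger_gap: 0.0848
finger_force: 0.0
```

```bash
python3 - <<'E'
from h import *
show()
for n in("top","scene"):
    c=env.capture(n);panel(c);print(*bottles(c,.1,80),sep="\n")
E
```

```text
tcp [565.4   7.4   1.3] yaw -2.6 j6 1.16 t 52.2 F [-0.4 -1.5 -0.6] gap 0.08481665990549539
415 [90. 98.]; 470 [86. 96.]; 520 [86. 94.]; 700 [77. 86.]; 
(array([235., 273.]), array([467., 150.]), array([46., 22.]), 0.4)
(array([238., 177.]), array([667., 145.]), array([49., 49.]), 85.4)
415 [74. 99.]; 470 [ 70. 106.]; 520 [69. 92.]; 660 [ 65. 123.]; 700 [63. 86.]; 
(array([385., 183.]), array([663., 131.]), array([81., 51.]), 85.1)
(array([308., 174.]), array([464., 150.]), array([49., 82.]), 1.7)
```

{"op": "play_rows", "data": {"increments": [[[0,-6,0],0],[[0,-12,0],0],[[0,-18,0],0],[[0,-24,0],0],[[0,-30,0],0],[[0,-36,0],0],[[0,-42,0],0],[[0,-47,0],0]]}}

```text
t: 53.1
tcp_pos: [0.5675, 0.0545, 0.0013]
tool_rot: [1.0, -0.023, -0.0, -0.0]
force: [0.3, -1.4, 1.0]
finger_gap: 0.0851
finger_force: 0.0
```

{"op": "play_rows", "data": {"increments": [[[0,-3,0],0],[[0,-5,0],0],[[0,-8,0],0],[[0,-10,0],0],[[0,-12,0],0],[[0,-14,0],0],[[0,-16,0],0],[[0,-18,0],0]]}}

```text
t: 53.9
tcp_pos: [0.5683, 0.0721, 0.0013]
tool_rot: [1.0, -0.023, -0.0, -0.0]
force: [-0.7, -0.7, -0.4]
finger_gap: 0.0849
finger_force: 0.0
```

```bash
python3 - <<'E'
from h import *
show()
for n in("top","scene"):
    c=env.capture(n);panel(c);print(*bottles(c,.1,80),sep="\n")
E
```

```text
tcp [568.3  72.1   1.3] yaw -2.6 j6 1.05 t 53.9 F [-0.7 -0.7 -0.4] gap 0.08492195576248071
415 [153. 163.]; 470 [151. 162.]; 520 [150. 160.]; 700 [142. 151.]; 

415 [134. 162.]; 470 [132. 160.]; 520 [130. 159.]; 660 [124. 187.]; 700 [122. 151.]; 
(array([385., 167.]), array([665., 178.]), array([52., 47.]), 86.8)
(array([310., 160.]), array([466., 191.]), array([43., 50.]), 87.7)
```

{"op": "play_rows", "data": {"increments": [[[0,-2,0],0],[[0,-4,0],0],[[0,-6,0],0],[[0,-7,0],0],[[0,-8,0],0],[[0,-9,0],0],[[0,-10,0],0]]}}

```text
t: 54.7
tcp_pos: [0.5687, 0.0814, 0.0013]
tool_rot: [1.0, -0.023, -0.0, 0.0]
force: [0.6, -4.3, 0.5]
finger_gap: 0.0845
finger_force: 0.0
```

{"op": "play_rows", "data": {"increments": [[[0,-1,0],0],[[0,-2,0],0],[[0,-3,0],0],[[0,-4,0],0],[[0,-4,0],0]]}}

```text
t: 55.2
tcp_pos: [0.5688, 0.085, 0.0014]
tool_rot: [1.0, -0.023, -0.0, 0.001]
force: [-0.5, -6.9, 1.6]
finger_gap: 0.0847
finger_force: 0.0
```

```bash
python3 - <<'E'
from h import *
show()
for n in("top","scene"):
    c=env.capture(n);panel(c)
E
```

```text
tcp [568.8  85.    1.4] yaw -2.6 j6 1.03 t 55.2 F [-0.5 -6.9  1.6] gap 0.08466970738346352
415 [167. 176.]; 470 [164. 174.]; 520 [162. 172.]; 700 [160. 164.]; 
415 [144. 173.]; 470 [143. 172.]; 520 [142. 170.]; 660 [138. 164.]; 700 [133. 162.];
```

In the detent zone (≈7 N). Continue slowly.

{"op": "play_rows", "data": {"increments": [[[0,-1,0],0],[[0,-2,0],0],[[0,-3,0],0],[[0,-4,0],0],[[0,-4,0],0]]}}

```text
t: 55.8
tcp_pos: [0.5691, 0.0901, 0.0013]
tool_rot: [1.0, -0.023, -0.0, -0.0]
force: [-0.7, -2.8, -0.3]
finger_gap: 0.0848
finger_force: 0.0
```

{"op": "play_rows", "data": {"increments": [[[0,-1,0],0],[[0,-2,0],0],[[0,-3,0],0],[[0,-3,0],0]]}}

```text
t: 56.2
tcp_pos: [0.5694, 0.0935, 0.0013]
tool_rot: [1.0, -0.023, 0.0, -0.0]
force: [-0.3, -0.1, 0.1]
finger_gap: 0.0851
finger_force: 0.0
```

```bash
python3 - <<'E'
from h import *
show()
for n in("top","scene"):
    c=env.capture(n);panel(c)
E
```

```text
tcp [569.4  93.5   1.3] yaw -2.6 j6 1.02 t 56.2 F [-0.3 -0.1  0.1] gap 0.08508206584298382
415 [174. 190.]; 470 [178. 188.]; 520 [177. 185.]; 700 [171. 179.]; 
415 [159. 188.]; 470 [155. 184.]; 520 [153. 184.]; 660 [149. 178.]; 700 [148. 176.];
```

{"op": "play_rows", "data": {"increments": [[[0,10,0],0],[[0,30,0],0],[[0,60,0],0],[[0,100,0],0],[[0,140,0],0],[[0,170,-20],0],[[0,190,-60],0],[[0,200,-100],0]]}}

```text
t: 57.1
tcp_pos: [0.5589, -0.1094, 0.1018]
tool_rot: [1.0, -0.024, -0.001, 0.0]
force: [0.5, 0.4, 0.6]
finger_gap: 0.0852
finger_force: 0.0
```

{"op": "play_rows", "data": {"increments": [[[0,40,-20],0],[[0,80,-40],0],[[0,120,-60],0],[[0,120,-60],0]]}}

```text
t: 57.5
tcp_pos: [0.5547, -0.2317, 0.1648]
tool_rot: [1.0, -0.025, 0.002, 0.001]
force: [-1.0, 0.4, -0.7]
finger_gap: 0.0846
finger_force: 0.0
```

```bash
python3 - <<'E'
from h import *
show()
for n in("top","scene","wrist"):
    c=env.capture(n);print(n);panel(c);print(*bottles(c,.1,40),sep="\n")
c=env.capture("scene")
g=mask(c,(45,80,30),(85,255,255));g[:60]=0;print("green px",cv2.countNonZero(g))
m=mask(c,(0,0,150),(180,60,255));print("jar", c["color"][349,246])
E
```

```text
tcp [ 554.7 -231.7  164.8] yaw -2.9 j6 1.58 t 57.5 F [-1.   0.4 -0.7] gap 0.08463275605481979
top
415 [174. 190.]; 470 [176. 188.]; 520 [177. 185.]; 600 [173. 182.]; 660 [169. 180.]; 700 [164. 179.]; 

scene
660 [149. 175.]; 700 [147. 176.]; 

wristTraceback (most recent call last):
  File "<stdin>", line 4, in <module>
  File "h.py", line 56, in panel
    y=np.array(cv2.findNonZero(m))[:,0];P=ray(c,y,.068)*1000
      ~~~~~~~~~~~~~~~~~~~~~~~~~~~~^^^^^
IndexError: too many indices for array: array is 0-dimensional, but 2 were indexed
```

```bash
python3 -c "
from station import env
print(env.close_job())"
```

```text
the job is handed in; nothing more can be done
None
```

The file is in the tool tray, all three yellow bottles were stood upright in the drawer's lanes, and the drawer is pushed home and staying shut. I handed the job in at about 57 s. I last saw the bottles upright about 20 mm before home, when the rack began to hide them, and the push pressed no harder than about 7 N; I never touched the grease jar.

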